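# Fill the hen drinkers on the drip rail

### The job

Get the washed hen drinkers ready and start filling them: first shut off the water by turning the ball valve's lever to its closed stop, then hang every drinker that stands on the bench on the filling rail, both of its slots over one pair of pins and its back flat against the plank. When all of them hang, open the valve half way, to 45 degrees, and let go. Leave the mug, jar, lantern, spoon and basket undisturbed.

Things in the scene. Friction and masses are not known exactly. Their poses are not given: they have to be found in the camera images.
- rail: Fixed filling rail: wooden plank 460 mm long (its y), 22 thick, 60 to 170 mm above the bench, on posts behind its ends (y +-210); a drip gutter 22 high lies on the bench below (x 0 to -70). Origin on the bench under the middle of the plank's front face, which is the plane x = 0 and looks along -x to the robot (yaw 0 to 0.25 rad); z up. Five pin pairs at y -170, -85, 0, 85, 170. Pipe behind (x 75, z 150); valve at the -y end.
- pins1 (a point): Pin pair 1 from the valve end: midpoint between the pins where their axes leave the plank, 160 mm up; axes as the rail's. Round pins, 7 mm thick, at y +-22 mm, 30 mm long towards -x, rising 15 degrees (tip 29 out, 8 higher). A copper spout (8 mm thick) crosses over the plank at y +30, ends 26 mm in front, underside 192 mm above the bench. Any drinker may hang on any pair.
- pins2 (a point): Pin pair 2 from the valve end: midpoint between the pins where their axes leave the plank, 160 mm up; axes as the rail's. Round pins, 7 mm thick, at y +-22 mm, 30 mm long towards -x, rising 15 degrees (tip 29 out, 8 higher). A copper spout (8 mm thick) crosses over the plank at y +30, ends 26 mm in front, underside 192 mm above the bench. Any drinker may hang on any pair.
- pins3 (a point): Pin pair 3 from the valve end: midpoint between the pins where their axes leave the plank, 160 mm up; axes as the rail's. Round pins, 7 mm thick, at y +-22 mm, 30 mm long towards -x, rising 15 degrees (tip 29 out, 8 higher). A copper spout (8 mm thick) crosses over the plank at y +30, ends 26 mm in front, underside 192 mm above the bench. Any drinker may hang on any pair.
- pins4 (a point): Pin pair 4 from the valve end: midpoint between the pins where their axes leave the plank, 160 mm up; axes as the rail's. Round pins, 7 mm thick, at y +-22 mm, 30 mm long towards -x, rising 15 degrees (tip 29 out, 8 higher). A copper spout (8 mm thick) crosses over the plank at y +30, ends 26 mm in front, underside 192 mm above the bench. Any drinker may hang on any pair.
- pins5 (a point): Pin pair 5 from the valve end: midpoint between the pins where their axes leave the plank, 160 mm up; axes as the rail's. Round pins, 7 mm thick, at y +-22 mm, 30 mm long towards -x, rising 15 degrees (tip 29 out, 8 higher). A copper spout (8 mm thick) crosses over the plank at y +30, ends 26 mm in front, underside 192 mm above the bench. Any drinker may hang on any pair.
- drinker1: Galvanised hook-on hen drinker, all alike, 0.2 to 0.35 kg; may be absent. Open trough 64 mm deep (x), 72 wide (y), 60 high; back plate 4 thick on the +x side (back face at x = 32), 90 high; above its middle a grip tab 9 thick (x 23 to 32), 28 wide, z 90 to 128: pinch it across x from above, near z 116. Origin: centre of the underside, z up; stands upright, back away from the robot (yaw +-0.6).
- drinker1_hang (a point): Midpoint between the drinker's two slots, on the back face of its plate (32, 0, 75 mm in the drinker's frame, same axes). The slots go through the plate, 11 mm wide, 16 mm high, centred at y +-22 mm from here. Hung home, the drinker's axes match the rail's and this point rests about 4 mm below the pin-pair point, against the plank.
- drinker2: Galvanised hook-on hen drinker, all alike, 0.2 to 0.35 kg; may be absent. Open trough 64 mm deep (x), 72 wide (y), 60 high; back plate 4 thick on the +x side (back face at x = 32), 90 high; above its middle a grip tab 9 thick (x 23 to 32), 28 wide, z 90 to 128: pinch it across x from above, near z 116. Origin: centre of the underside, z up; stands upright, back away from the robot (yaw +-0.6).
- drinker2_hang (a point): Midpoint between the drinker's two slots, on the back face of its plate (32, 0, 75 mm in the drinker's frame, same axes). The slots go through the plate, 11 mm wide, 16 mm high, centred at y +-22 mm from here. Hung home, the drinker's axes match the rail's and this point rests about 4 mm below the pin-pair point, against the plank.
- drinker3: Galvanised hook-on hen drinker, all alike, 0.2 to 0.35 kg; may be absent. Open trough 64 mm deep (x), 72 wide (y), 60 high; back plate 4 thick on the +x side (back face at x = 32), 90 high; above its middle a grip tab 9 thick (x 23 to 32), 28 wide, z 90 to 128: pinch it across x from above, near z 116. Origin: centre of the underside, z up; stands upright, back away from the robot (yaw +-0.6).
- drinker3_hang (a point): Midpoint between the drinker's two slots, on the back face of its plate (32, 0, 75 mm in the drinker's frame, same axes). The slots go through the plate, 11 mm wide, 16 mm high, centred at y +-22 mm from here. Hung home, the drinker's axes match the rail's and this point rests about 4 mm below the pin-pair point, against the plank.
- drinker4: Galvanised hook-on hen drinker, all alike, 0.2 to 0.35 kg; may be absent. Open trough 64 mm deep (x), 72 wide (y), 60 high; back plate 4 thick on the +x side (back face at x = 32), 90 high; above its middle a grip tab 9 thick (x 23 to 32), 28 wide, z 90 to 128: pinch it across x from above, near z 116. Origin: centre of the underside, z up; stands upright, back away from the robot (yaw +-0.6).
- drinker4_hang (a point): Midpoint between the drinker's two slots, on the back face of its plate (32, 0, 75 mm in the drinker's frame, same axes). The slots go through the plate, 11 mm wide, 16 mm high, centred at y +-22 mm from here. Hung home, the drinker's axes match the rail's and this point rests about 4 mm below the pin-pair point, against the plank.
- drinker5: Galvanised hook-on hen drinker, all alike, 0.2 to 0.35 kg; may be absent. Open trough 64 mm deep (x), 72 wide (y), 60 high; back plate 4 thick on the +x side (back face at x = 32), 90 high; above its middle a grip tab 9 thick (x 23 to 32), 28 wide, z 90 to 128: pinch it across x from above, near z 116. Origin: centre of the underside, z up; stands upright, back away from the robot (yaw +-0.6).
- drinker5_hang (a point): Midpoint between the drinker's two slots, on the back face of its plate (32, 0, 75 mm in the drinker's frame, same axes). The slots go through the plate, 11 mm wide, 16 mm high, centred at y +-22 mm from here. Hung home, the drinker's axes match the rail's and this point rests about 4 mm below the pin-pair point, against the plank.
- valve_lever (a joint): Ball valve lever, rad: 0 = shut, at its stop, lever square to the pipe and pointing along the rail's -x; 1.57 = fully open, at the other stop, lever along the pipe, pointing to the rail's +y. It turns clockwise seen from above as it opens and stays where it is left (friction 0.2 N m).
- valve_axis (a point): Upright turning axis of the valve lever at the height of the lever's middle, 202 mm above the bench (75, -285 mm in the rail's frame). Its axes are the rail's and do not turn with the lever.
- lever_grip (a point): Place to grip the lever, 80 mm from the valve axis, mid-height. The black sleeve here is 14 mm wide, 12 mm high and reaches from 27 to 107 mm from the axis; this point's x axis points along the lever to the valve axis. Free height below the sleeve: 25 mm.
- mug: White enamel mug, 80 mm wide and 80 mm high, origin at the centre of its underside. Not to be disturbed.
- chilli_jar: Glass jar of chillies, 72 mm wide, 106 mm high, origin at the centre of its underside. Not to be disturbed.
- lantern: Battery lantern, 104 mm wide, 217 mm high with its bail, origin at the centre of its underside. Not to be disturbed.
- spoon: Wooden spoon 280 mm long, 16 mm high, lying flat on the bench in front of the rail along its own x. Not to be disturbed.
- basket: Pink plastic basket with a scrubbing brush in it, 210 by 290 mm, 100 mm high, origin at the centre of its underside. Not to be disturbed.
Things that resemble listed ones, but are neither listed nor needed, are in the scene too. What is shaped like the drinker2 but blue is not meant.

How it is judged:
On the way, in this order (a step that is already met when the one before it is completed fails the run):
1. the valve is shut, against its stop (within 4 degrees) (value of joint valve_lever below 0.07 rad), for 0.2 s.
2. with the valve still shut (within 9 degrees), every drinker hangs on a pin pair by both slots, back against the plank ((distance between drinker1_hang and pins1 below 0.01 m or distance between drinker1_hang and pins2 below 0.01 m or distance between drinker1_hang and pins3 below 0.01 m or distance between drinker1_hang and pins4 below 0.01 m or distance between drinker1_hang and pins5 below 0.01 m) and angle between each of drinker1, drinker2, drinker3, drinker4, drinker5's own z axis and vertical below 0.12 rad and linear speed of each of drinker1, drinker2, drinker3, drinker4, drinker5 below 0.03 m/s and (distance between drinker2_hang and pins1 below 0.01 m or distance between drinker2_hang and pins2 below 0.01 m or distance between drinker2_hang and pins3 below 0.01 m or distance between drinker2_hang and pins4 below 0.01 m or distance between drinker2_hang and pins5 below 0.01 m) and (distance between drinker3_hang and pins1 below 0.01 m or distance between drinker3_hang and pins2 below 0.01 m or distance between drinker3_hang and pins3 below 0.01 m or distance between drinker3_hang and pins4 below 0.01 m or distance between drinker3_hang and pins5 below 0.01 m) and (distance between drinker4_hang and pins1 below 0.01 m or distance between drinker4_hang and pins2 below 0.01 m or distance between drinker4_hang and pins3 below 0.01 m or distance between drinker4_hang and pins4 below 0.01 m or distance between drinker4_hang and pins5 below 0.01 m) and (distance between drinker5_hang and pins1 below 0.01 m or distance between drinker5_hang and pins2 below 0.01 m or distance between drinker5_hang and pins3 below 0.01 m or distance between drinker5_hang and pins4 below 0.01 m or distance between drinker5_hang and pins5 below 0.01 m) and value of joint valve_lever below 0.16 rad), for 0.3 s.
3. the valve is half open, 45 degrees within 7 (value of joint valve_lever between 0.665 and 0.905 rad), for 0.3 s.
At the end, for the whole second after the job is handed in: Every drinker present hangs on one pin pair (the point between its slots within 10 mm of the pair's point on the plank, upright within 7 degrees), and the valve lever stands still at 45 degrees within 7 degrees (all of step 3 and (distance between drinker1_hang and pins1 below 0.01 m or distance between drinker1_hang and pins2 below 0.01 m or distance between drinker1_hang and pins3 below 0.01 m or distance between drinker1_hang and pins4 below 0.01 m or distance between drinker1_hang and pins5 below 0.01 m) and angle between each of drinker1, drinker2, drinker3, drinker4, drinker5's own z axis and vertical below 0.12 rad and (distance between drinker2_hang and pins1 below 0.01 m or distance between drinker2_hang and pins2 below 0.01 m or distance between drinker2_hang and pins3 below 0.01 m or distance between drinker2_hang and pins4 below 0.01 m or distance between drinker2_hang and pins5 below 0.01 m) and (distance between drinker3_hang and pins1 below 0.01 m or distance between drinker3_hang and pins2 below 0.01 m or distance between drinker3_hang and pins3 below 0.01 m or distance between drinker3_hang and pins4 below 0.01 m or distance between drinker3_hang and pins5 below 0.01 m) and (distance between drinker4_hang and pins1 below 0.01 m or distance between drinker4_hang and pins2 below 0.01 m or distance between drinker4_hang and pins3 below 0.01 m or distance between drinker4_hang and pins4 below 0.01 m or distance between drinker4_hang and pins5 below 0.01 m) and (distance between drinker5_hang and pins1 below 0.01 m or distance between drinker5_hang and pins2 below 0.01 m or distance between drinker5_hang and pins3 below 0.01 m or distance between drinker5_hang and pins4 below 0.01 m or distance between drinker5_hang and pins5 below 0.01 m) and velocity of joint valve_lever below 0.05 rad/s); the robot touches nothing.
It fails at once if the mug is pushed more than 40 mm or tipped over (distance of mug from where it was at the start of the episode above 0.04 m or angle between mug's own z axis and vertical above 0.5 rad).
It fails at once if the chilli jar is pushed more than 40 mm or tipped over (distance of chilli_jar from where it was at the start of the episode above 0.04 m or angle between chilli_jar's own z axis and vertical above 0.5 rad).
It fails at once if the lantern is pushed more than 40 mm or tipped over (distance of lantern from where it was at the start of the episode above 0.04 m or angle between lantern's own z axis and vertical above 0.5 rad).
It fails at once if the spoon is pushed more than 40 mm or tipped over (distance of spoon from where it was at the start of the episode above 0.04 m or angle between spoon's own z axis and vertical above 0.5 rad).
It fails at once if the basket is pushed more than 40 mm or tipped over (distance of basket from where it was at the start of the episode above 0.04 m or angle between basket's own z axis and vertical above 0.5 rad).
Of drinker1, drinker2, drinker3, drinker4, drinker5 only 3 to 5 are there at a start; the rules pass over those that are not, and their reading is None.
At some moment in a run one of drinker1, drinker2, drinker3, drinker4, drinker5 may be knocked a few centimetres aside while the robot is not near it.
It also fails if it takes over 210 s, if anything falls off the work surface, if the arm or the gripper's body presses on something with over 40 N, if the wrist force passes 120 N, or if a joint passes its speed limit or range.

### The arm

A 6-joint arm with a two-finger parallel gripper is mounted at the origin on the work surface. World frame = base frame: x ahead of the robot, y to its left, z up, the work surface at z = 0. Lengths are in m, angles in rad, forces in N, time in s.
With the tool pointing down it reaches from about 0.35 to 0.775 m from the base axis. Payload 5.5 kg.
Tool frame: the origin (TCP) lies on the centre line of the jaws, within the pads' length; the fingertips stand 17 mm ahead of it and the grasp point (between the pads) lies 2 mm behind it; z points along the fingers, y is the line along which they close (so a half turn about z gives the same grasp; the last joint's range is limited). The gripper opens to 85 mm and grips with 20 to 120 N. Pads are 22 mm wide; open, the fingers measure 114 mm over their backs; the gripper's body (76 mm by 85 mm) begins 54 mm behind the grasp point. The pads swing forward as they close: fully open they stand 13 mm farther back than shut.
Start: joints at [1.101, 0.313, 0.046, 1.304, 0, 1.431], TCP at [0.186, 0.544, 0.217] pointing down, gripper open.
Joint ranges: [-2.76, 2.76], [-0.86, 1.69], [-1.03, 1.26], [-2.2, 2.34], [-1.47, 1.5], [-3.14, 3.14]. Speed limits (rad/s): [2.57, 2.57, 3.14, 3.14, 3.14, 3.14].

### API

Orientations are given as a 3x3 rotation matrix whose columns are the frame's x, y, z axes.
In Python, from workcell import * gives the robot as it stands. Calls block until the motion is done:
- move_ptp(position, orientation): joint-space move of the TCP to a pose.
- line_to(position, orientation=None, max_speed=0.15): straight line of the TCP; orientation=None keeps the orientation; max_speed is the mean speed in m/s.
- move_j(angles): joint-space move.
- set_gripper(opening, newtons=None): opening from 0.0 (shut) to 1.0 (fully open); newtons is the grip in N (None keeps the last); returns when the fingers have stopped.
- sleep(seconds).
- solve_ik(position, orientation): joint angles nearest the present ones, or None.
- sense(): the state.
- grab_frame(name): name is "side" or "top"; returns a dict with "img" (400x640x3 uint8, blue, green, red), "range_z" (400x640 float32, m along the optical axis (not along the pixel's ray), 0 where there is no reading), "K" (3x3 intrinsics, pixels), "k1" (the pictures are not rectified: a ray, as slopes to the right and down, at radius r is drawn at 1 + k1 r^2 times it, then the intrinsics apply), "R" (3x3) and "t" (3): a world point X has camera coordinates R X + t. Camera axes: x right, y down, z forward; pixel columns grow to the right and rows downward; lengths in m; the calibration is good to about 2 mm. A picture is of the moment at which its call begins.
A pose or a line that the arm cannot do raises PlanningError and nothing moves.
- close_job(): hands the job in; it is judged then, once.
The state is a dict: "time": time; "q": joint angles; "joint_velocities": joint speeds; "joint_efforts": joint torques, N m; "position": TCP position; "eef_rot": TCP orientation; "wrist_force": force on the tool from outside, world axes, zero at the start; "ft_torque": the same for the moment, N m; "width": opening from 0.0 (shut) to 1.0 (fully open); "gripper_force": force on a finger pad.
Only numpy, scipy, OpenCV 4.12 (cv2) and the standard library are available. Lean on these libraries where they do the work, as an engineer would, in place of code of your own. Each camera call takes 0.05 s, during which the arm holds its last target. There are 200 camera calls.

## Working session

There is one attempt and no reset: what is moved stays moved. The work goes in short steps, each a Python script; the robot and the scene stay as the last script left them, time stands still between calls to the robot, and variables do not carry over. Pictures are saved under pics/ and viewed, at most 14 in all, crops included, and the job is handed in when it is done.

```bash
mkdir -p pics; ls
python3 - <<'E'
from workcell import *
import cv2,numpy as np
for n in("top","side"):
    f=grab_frame(n); cv2.imwrite(f"pics/{n}0.png",f["img"]); np.savez(f"pics/{n}0.npz",**{k:np.asarray(v) for k,v in f.items()})
    R,t=np.array(f["R"]),np.array(f["t"]); print(n,f["K"],f["k1"],R,-R.T@t)
print(sense())
E
```

```text
pics
top [[397.74500606   0.         316.04311546]
 [  0.         397.74500606 202.86998429]
 [  0.           0.           1.        ]] -0.08900083560400789 [[-0.0111565  -0.99991632 -0.00654831]
 [-0.99553237  0.01172115 -0.09369057]
 [ 0.09375948  0.00547379 -0.99557983]] [ 0.43198044 -0.10357317  1.21935376]
side [[506.78926232   0.         312.22034284]
 [  0.         506.78926232 191.61626156]
 [  0.           0.           1.        ]] -0.16256508684395926 [[-0.99857017 -0.05025656 -0.01821818]
 [-0.01708936  0.62303627 -0.78200624]
 [ 0.05065153 -0.78057676 -0.62300429]] [0.44243258 1.08991401 1.07755707]
{'time': 0.1, 'q': array([ 1.10140737e+00,  3.13951100e-01,  4.50525552e-02,  1.30362862e+00,
       -5.96750438e-06,  1.43115864e+00]), 'joint_velocities': array([-0.00063518, -0.00222606,  0.00160549, -0.00075596, -0.00075567,
        0.00052366]), 'joint_efforts': array([ 3.97149284e-03, -4.81729531e+01,  2.99241775e+01,  1.28428568e-02,
       -1.25929146e-04, -2.80378259e-05]), 'position': array([0.18598679, 0.54354848, 0.21596704]), 'eef_rot': array([[-9.46122824e-01,  3.23807038e-01, -7.77607065e-04],
       [ 3.23807886e-01,  9.46121589e-01, -1.54633722e-03],
       [ 2.34995958e-04, -1.71482024e-03, -9.99998502e-01]]), 'wrist_force': array([-0.85606942,  0.14347434,  0.51654295]), 'ft_torque': array([-0.00113477, -0.02527129,  0.01246742]), 'gripper_force': 0.0, 'width': 1.0000860138102714}
```

View pics/top0.png

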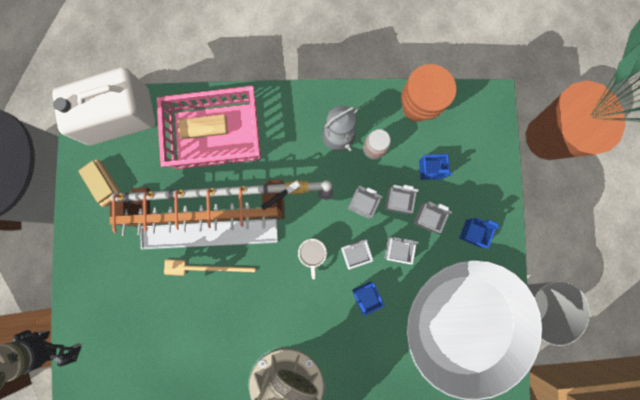

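View pics/side0.png

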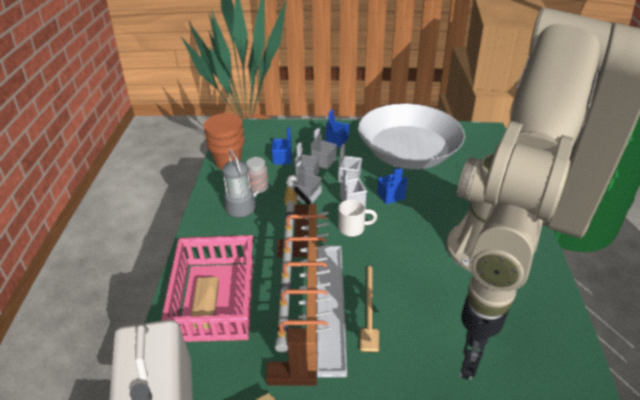

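```bash
cat > h.py <<'E'
from workcell import *
import cv2,numpy as np
from scipy.optimize import least_squares
def cloud(name,n=5):
    fs=[grab_frame(name) for _ in range(n)]; f=fs[0]
    d=np.stack([x["range_z"] for x in fs]); d=np.where((d>0).all(0),np.median(d,0),0)
    K,R,t=np.array(f["K"]),np.array(f["R"]),np.array(f["t"])
    v,u=np.mgrid[:400,:640]
    # cv2 model: x*(1+k1 r2)
    p=cv2.undistortPoints(np.stack([u,v],-1).reshape(-1,1,2).astype(float),K,np.array([f["k1"],0,0,0]),P=None).reshape(400,640,2)
    X=np.dstack([p*d[...,None],d]); W=(X-t)@R
    W[d==0]=np.nan
    return W,f["img"],f
def box(P,lo,hi):
    c,h=(np.array(lo)+hi)/2,(np.array(hi)-lo)/2
    q=abs(P-c)-h
    return np.linalg.norm(np.maximum(q,0),axis=1)+np.minimum(q.max(1),0)
def cap(P,a,b,r):
    a,b=np.array(a),np.array(b); s=np.clip((P-a)@(b-a)/((b-a)@(b-a)),0,1)
    return np.linalg.norm(P-a-s[:,None]*(b-a),axis=1)-r
def sdf_drinker(P):
    m=.001; b=[([-32,-36,0],[32,36,3]),([28,-36,0],[32,36,90]),([-32,-36,0],[-29,36,60]),([-32,-36,0],[32,-33,60]),([-32,33,0],[32,36,60]),([23,-14,90],[32,14,128])]
    return np.min([box(P,np.array(l)*m,np.array(h)*m) for l,h in b],axis=0)
YP=[-.17,-.085,0,.085,.17]
def sdf_rail(P):
    d=[box(P,[0,-.23,.06],[.022,.23,.17]),cap(P,[.075,-.26,.15],[.075,.25,.15],.011)]
    for y in YP:
        for s in(-.022,.022): d.append(cap(P,[0,y+s,.16],[-.029,y+s,.168],.0035))
        d.append(cap(P,[.06,y+.03,.196],[-.022,y+.03,.196],.004))
    return np.min(d,axis=0)
def loc(P,p):
    c,s=np.cos(p[2]),np.sin(p[2]); Q=P-[p[0],p[1],p[3] if len(p)>3 else 0]
    return np.c_[Q[:,0]*c+Q[:,1]*s,-Q[:,0]*s+Q[:,1]*c,Q[:,2]]
def glob(q,p):
    c,s=np.cos(p[2]),np.sin(p[2]); q=np.asarray(q,float)
    return np.array([p[0]+c*q[0]-s*q[1],p[1]+s*q[0]+c*q[1],q[2]+(p[3] if len(p)>3 else 0)])
def fit(P,sdf,p0,sel,it=4,zfree=True):
    p=np.array(list(p0)[:3]+[0.] if zfree else p0,float)
    for _ in range(it):
        Q=P[sel(loc(P,p))]
        r=least_squares(lambda p:sdf(loc(Q,p)),p,loss="soft_l1",f_scale=.002); p=r.x
    return p,np.median(abs(sdf(loc(Q,p)))),len(Q)
selD=lambda L:(abs(L[:,0])<.045)&(abs(L[:,1])<.045)&(L[:,2]>.006)&(L[:,2]<.14)
selR=lambda L:(L[:,0]>-.035)&(L[:,0]<.095)&(abs(L[:,1])<.235)&(L[:,2]>.1)&(L[:,2]<.21)
flat=lambda W:W.reshape(-1,3)[~np.isnan(W).any(2).ravel()]
E
python3 - <<'E'
from h import *
Wt,it,_=cloud("top");Ws,is_,_=cloud("side")
np.savez("c0.npz",t=Wt,s=Ws,it=it)
A,B=flat(Wt),flat(Ws);P=np.r_[A,B]
for u,v in[(365,202),(402,198),(434,216),(357,254),(401,249)]:
    g=Wt[v-3:v+4,u-3:u+4].reshape(-1,3); p0=[*np.nanmedian(g,0)[:2],-.2]
    best=[]
    for N,C in(("t",A),("s",B),("b",P)):
        best=min((fit(C,sdf_drinker,[*p0[:2],y],selD) for y in(-.5,-.2,0,.2,.5)),key=lambda r:r[1]); print(u,v,N,best[0].round(4),round(best[1],4),best[2])
for n,v,u in(("l",215,110),("r",205,282)): print(n,Wt[v,u])
for N,C in(("t",A),("s",B),("b",P)): print(fit(C,sdf_rail,[.47,.2,.06],selR,6))
print("lever",[(k,Wt[k[1],k[0]].round(3)) for k in [(265,206),(272,200),(280,194),(290,190),(300,184),(326,187)]])
cv2.imwrite("pics/crop1.png",cv2.resize(it[140:280,240:460],None,fx=3.6,fy=3.6,interpolation=cv2.INTER_CUBIC))
E
```

```text
365 202 t [ 0.5437 -0.2379 -0.4549  0.0025] 0.0005 332
365 202 s [ 0.5451 -0.2387 -0.4546  0.0043] 0.0007 555
365 202 b [ 0.5442 -0.2381 -0.4589  0.0032] 0.0008 892
402 198 t [ 0.5505 -0.3481 -0.1986  0.0027] 0.0003 418
402 198 s [ 0.5514 -0.3486 -0.1969  0.0052] 0.0007 372
402 198 b [ 0.5509 -0.3483 -0.1966  0.0044] 0.0006 781
434 216 t [ 0.4964 -0.4381 -0.4477  0.0035] 0.0005 475
434 216 s [ 0.4972 -0.4399 -0.429   0.0047] 0.0007 536
434 216 b [ 0.4965 -0.4386 -0.4535  0.0044] 0.0008 1009
357 254 t [ 0.3925 -0.212   0.3099  0.0029] 0.0006 279
357 254 s [ 0.3934 -0.2131  0.3032  0.0045] 0.0007 550
357 254 b [ 0.393  -0.2124  0.3114  0.0054] 0.0007 819
401 249 t [ 0.4003 -0.3432 -0.2026  0.0022] 0.0004 335
401 249 s [ 0.402  -0.3433 -0.207   0.0049] 0.0007 453
401 249 b [ 0.4015 -0.3433 -0.2014  0.004 ] 0.0007 779
l [0.50433803 0.46356081 0.16893286]
r [0.53884202 0.00543529 0.02912419]
(array([4.91787258e-01, 2.35039042e-01, 4.05390116e-02, 3.63532687e-04]), np.float64(0.001717311171642328), 4242)
(array([0.49204986, 0.32166567, 0.02567204, 0.00240821]), np.float64(0.0027494474660288712), 4124)
(array([0.4937324 , 0.23552907, 0.03846086, 0.00147942]), np.float64(0.002370102298137354), 9050)
lever [((265, 206), array([0.521, 0.033, 0.208])), ((272, 200), array([0.536, 0.015, 0.208])), ((280, 194), array([ 0.551, -0.006,  0.206])), ((290, 190), array([ 0.562, -0.031,  0.202])), ((300, 184), array([ 0.582, -0.055,  0.166])), ((326, 187), array([ 0.574, -0.125,  0.162]))]
```

View pics/crop1.png

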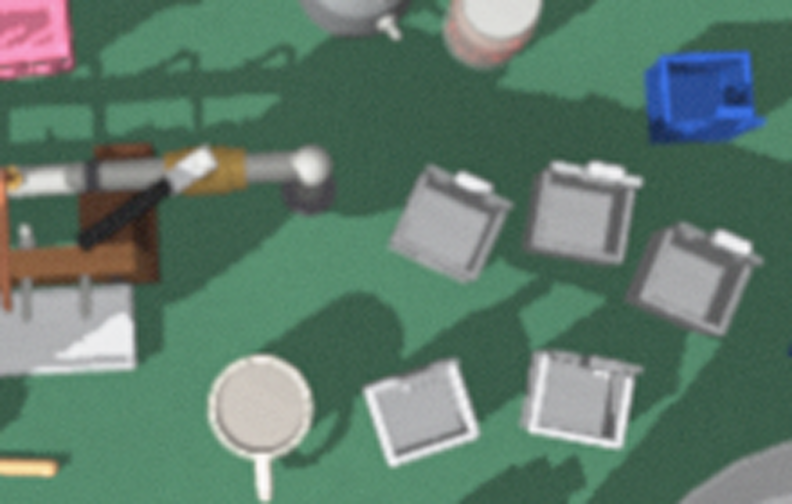

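```bash
cat >> h.py <<'E'
def selR2(L):  # plank top, pins, spout tips
    return (abs(L[:,1])<.2)&(L[:,0]>-.04)&(L[:,0]<.03)&(L[:,2]>.15)&(L[:,2]<.21)
def selP(L):
    return (abs(L[:,1])<.2)&(L[:,0]>-.034)&(L[:,0]<-.004)&(L[:,2]>.145)&(L[:,2]<.21)
E
python3 - <<'E'
from h import *
c=np.load("c0.npz"); A,B=flat(c["t"]),flat(c["s"])
for N,C in(("t",A),("s",B)):
  for sn,s in(("R2",selR2),("P",selP)):
    for y0 in(.225,.235,.245):
      p,e,n=fit(C,sdf_rail,[.492,y0,.04],s,6); print(N,sn,y0,p.round(4),round(e,4),n)
p=fit(A,sdf_rail,[.492,.235,.04],selR2,6)[0]
L=loc(A,p); m=(L[:,2]>.203)&(L[:,0]>-.05)&(L[:,0]<.09)&(L[:,1]<-.19)&(L[:,1]>-.33)&(L[:,2]<.215)
print("lever pts\n",L[m].round(4))
# plank top edges & ends
m=(abs(L[:,2]-p[3]*0-.17)<.004)&(abs(L[:,1])<.26)&(L[:,0]>-.01)&(L[:,0]<.035); print("plank",L[m].min(0),L[m].max(0),np.percentile(L[m][:,0],[2,98]))
E
```

```text
t R2 0.225 [ 4.918e-01  2.353e-01  4.130e-02 -1.000e-04] 0.0011 1896
t R2 0.235 [ 4.918e-01  2.353e-01  4.130e-02 -1.000e-04] 0.0011 1896
t R2 0.245 [ 4.918e-01  2.353e-01  4.130e-02 -1.000e-04] 0.0011 1896
t P 0.225 [0.4871 0.2352 0.057  0.0055] 0.001 348
t P 0.235 [0.4871 0.2352 0.057  0.0055] 0.001 348
t P 0.245 [0.4871 0.2352 0.057  0.0055] 0.001 348
s R2 0.225 [0.4943 0.2358 0.0428 0.0013] 0.0013 1836
s R2 0.235 [0.4943 0.2358 0.0428 0.0013] 0.0013 1836
s R2 0.245 [0.4943 0.2358 0.0428 0.0013] 0.0013 1836
s P 0.225 [0.4871 0.2342 0.0391 0.0016] 0.0007 188
s P 0.235 [0.485  0.2342 0.0398 0.0022] 0.0007 205
s P 0.245 [0.483  0.2341 0.0396 0.0027] 0.0007 218
lever pts
 [[ 0.0806 -0.286   0.209 ]
 [ 0.0786 -0.2807  0.2073]
 [ 0.0785 -0.2832  0.2069]
 [ 0.0782 -0.2858  0.2076]
 [ 0.0783 -0.2884  0.2065]
 [ 0.0778 -0.291   0.2086]
 [ 0.0761 -0.2805  0.2065]
 [ 0.0759 -0.2831  0.2069]
 [ 0.0758 -0.2857  0.2065]
 [ 0.0756 -0.2883  0.2071]
 [ 0.0756 -0.2908  0.2061]
 [ 0.0735 -0.2804  0.2065]
 [ 0.073  -0.2831  0.2087]
 [ 0.073  -0.2856  0.2079]
 [ 0.0727 -0.2882  0.2091]
 [ 0.0729 -0.29
[... 4169 characters left out ...]

 [ 0.0232 -0.2036  0.207 ]
 [ 0.0231 -0.2062  0.2074]
 [ 0.0229 -0.2088  0.2079]
 [ 0.0227 -0.2138  0.2064]
 [ 0.0227 -0.2162  0.205 ]
 [ 0.0211 -0.1957  0.2063]
 [ 0.021  -0.1983  0.2065]
 [ 0.0208 -0.201   0.2072]
 [ 0.0205 -0.2037  0.2082]
 [ 0.0204 -0.2062  0.2082]
 [ 0.0204 -0.2086  0.2066]
 [ 0.0204 -0.211   0.2051]
 [ 0.0185 -0.1957  0.2068]
 [ 0.0183 -0.1984  0.2081]
 [ 0.0182 -0.2009  0.2078]
 [ 0.018  -0.2035  0.2078]
 [ 0.0179 -0.206   0.2073]
 [ 0.018  -0.2082  0.2048]
 [ 0.0155 -0.1985  0.2098]
 [ 0.0157 -0.2006  0.2065]
 [ 0.0155 -0.2033  0.2072]
 [ 0.0133 -0.2003  0.2047]]
plank [-0.00990686 -0.23060421  0.16620968] [0.03499746 0.22882287 0.17281866] [-0.00133489  0.03068593]
```

```bash
cat >> h.py <<'E'
RAIL=np.array([.4918,.2353,.0413])
def rot(psi):
    c,s=np.cos(psi),np.sin(psi)
    return np.array([[-s,c,0],[c,s,0],[0,0,-1.]])
def lever(th,r=.08,z=.202):
    a=glob([.075,-.285,0],RAIL); d=glob([.075-r*np.cos(th),-.285+r*np.sin(th),0],RAIL); d[2]=z
    return d,RAIL[2]-th+np.pi/2
E
python3 - <<'E'
from h import *
p,psi=lever(.993,z=.3)
for f in(0,-np.pi):
    q=solve_ik(p,rot(psi+f)); p2,s2=lever(0); print(f,q,solve_ik(p2,rot(s2+f)))
print("drk",[solve_ik([.43,-.21,.114],rot(.31+f)) for f in(0,np.pi)])
print("pin",[solve_ik(glob([-.004,.17,.2],RAIL),rot(.04+f)) for f in(0,np.pi)])
print("far",[solve_ik([.52,-.45,.3],rot(-.45+f)) for f in(0,np.pi)])
E
```

```text
0 [-0.11552792  0.22053161  0.12444697  1.47471169  0.          0.83617208] [-0.25963852  0.17547164 -0.17044472  1.22487997  0.         -0.30093852]
-3.141592653589793 [-0.11552792  0.22053161  0.12444697  1.47471169  0.         -2.30542058] [-0.25963852  0.17547164 -0.17044472  1.22487997  0.          2.84065414]
drk [array([-0.62226609,  0.18757572, -0.38038518,  1.00283542,  0.        ,
        0.63853024]), array([-0.62226609,  0.18757572, -0.38038518,  1.00283542,  0.        ,
       -2.50306242])]
pin [array([0.57242968, 0.42409887, 0.16648166, 1.31317912, 0.        ,
       2.10322601]), array([ 0.57242968,  0.42409887,  0.16648166,  1.31317912,  0.        ,
       -1.03836665])]
far [array([-0.82995575,  0.56705856,  0.63841263,  1.6421504 ,  0.        ,
        1.19084057]), array([-0.82995575,  0.56705856,  0.63841263,  1.6421504 ,  0.        ,
       -1.95075208])]
```

Run:
```python
from h import *
s=sense(); line_to(s["position"]+[0,0,.13])
th=.993
p,psi=lever(th,z=.30); move_ptp(p,rot(psi))
set_gripper(.4); print("w",sense()["width"])
line_to(lever(th)[0],rot(psi)); print(sense()["position"],lever(th)[0],sense()["wrist_force"])
set_gripper(0,25); s=sense(); print(s["width"],s["gripper_force"],s["wrist_force"])
f0=s["wrist_force"]
for a in np.r_[np.arange(th-.1,.1,-.1),.09,.06,.04,.02,0,-.02,-.04]:
    p,psi=lever(a); line_to(p,rot(psi),.06); s=sense(); f=s["wrist_force"]-f0; print(round(a,3),f.round(1),round(s["ft_torque"][2],2))
    if a<.09 and np.linalg.norm(f)>18: break
set_gripper(.4); p[2]=.32; line_to(p)
print(sense()["time"])
W,im,_=cloud("top",3); cv2.imwrite("pics/v1.png",cv2.resize(im[150:260,200:340],None,fx=4,fy=4))
```

```text
w 0.4015253193476279
[0.53254346 0.01871557 0.20278994] [0.53207924 0.0187919  0.202     ] [-0.23052603 -0.17282943  0.43069204]
0.00203749557007564 0.0 [-0.06304794  0.28470802 -0.01015274]
0.893 [-0.6 -0.3  0.1] 0.05
0.793 [-0.2 -0.9  0.8] 0.05
0.693 [ 0.3 -0.7  0.2] -0.02
0.593 [0.5 0.  0.1] -0.02
0.493 [-0.   0.5  0.7] -0.03
0.393 [ 0.5 -0.4  0.1] -0.08
0.293 [ 0.  -0.1  0.1] -0.04
0.193 [-0.3 -0.3 -0.1] -0.03
0.09 [-0.8  0.1 -0.4] -0.02
0.06 [-0.2 -0.1  0.4] -0.02
0.04 [-0.1 -0.6  0.3] 0.01
0.02 [-0.  -0.6  0.5] -0.03
0.0 [-0.1  0.1 -0.3] 0.01
-0.02 [ 0.1 -0.2 -0.1] -0.05
-0.04 [ 0.2 -0.1  0. ] -0.02
11.05
```

View pics/v1.png

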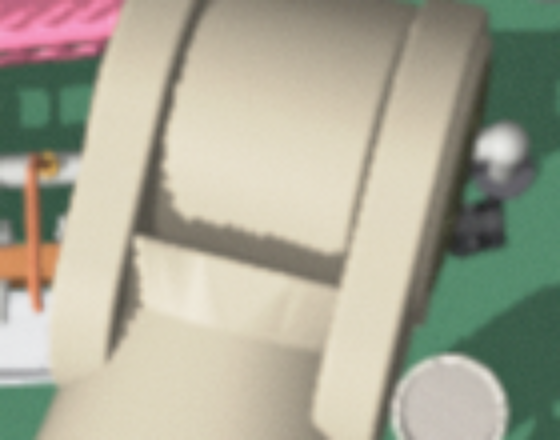

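Run:
```python
from h import *
s=sense(); print(s["position"],s["q"])
W,im,_=cloud("side",1); cv2.imwrite("pics/v2.png",cv2.resize(im,None,fx=1.25,fy=1.25))
```

```text
[ 0.4982701  -0.0527211   0.31890183] [-2.65770622e-01  1.61404220e-01  9.70257172e-02  1.50846239e+00
  6.38819579e-06 -3.47061106e-01]
```

View pics/v2.png

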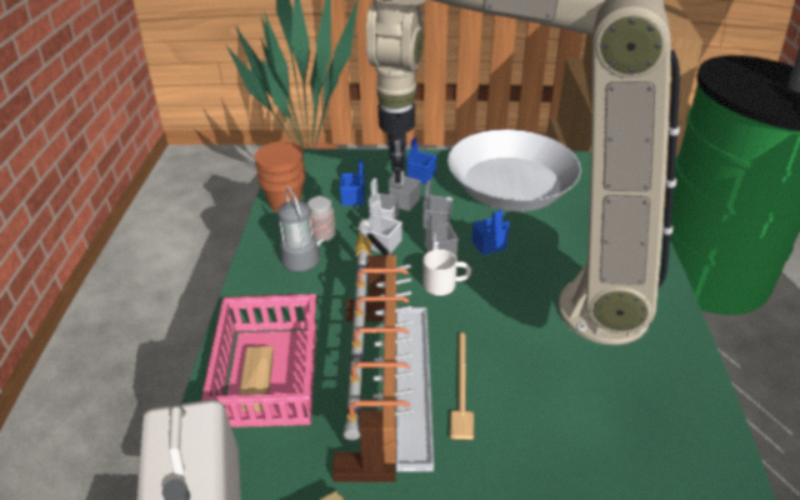

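Run:
```python
from h import *
W,im,f=cloud("side",3)
def proj(X): return cv2.projectPoints(np.array([X],float),cv2.Rodrigues(f["R"])[0],f["t"],f["K"],np.array([f["k1"],0,0,0]))[0].ravel()
p=sense()["position"]; print(proj(p),proj(p-[0,0,.017]),"lever",proj(lever(.993)[0]))
P=flat(W); m=(P[:,2]>.27)&(P[:,2]<.45)&(P[:,0]>.38)&(P[:,0]<.65)&(P[:,1]>-.3)&(P[:,1]<.2)
for z in np.arange(.28,.45,.02):
    Q=P[m&(abs(P[:,2]-z)<.01)]; print(round(z,2),len(Q),Q.min(0).round(3) if len(Q) else'',Q.max(0).round(3) if len(Q) else '')
```

```text
[317.84405438 147.13205941] [317.91618746 152.34738819] lever [305.00467079 197.3968243 ]
0.28 0  
0.3 0  
0.32 0  
0.34 30 [ 0.486 -0.035  0.337] [ 0.508 -0.022  0.35 ]
0.36 53 [ 0.486 -0.033  0.35 ] [ 0.507 -0.02   0.37 ]
0.38 28 [ 0.483 -0.026  0.37 ] [ 0.509 -0.003  0.39 ]
0.4 61 [ 0.481 -0.073  0.39 ] [0.516 0.006 0.41 ]
0.42 93 [ 0.481 -0.038  0.41 ] [0.514 0.014 0.43 ]
0.44 159 [ 0.478 -0.065  0.43 ] [0.518 0.014 0.45 ]
```

Run:
```python
from h import *
out=[]
for w in(0,.4,1):
    set_gripper(w); f=grab_frame("side"); im=f["img"].copy()
    s=sense();p=s["position"]
    im=cv2.resize(im[110:170,285:350],None,fx=6,fy=6,interpolation=cv2.INTER_CUBIC)
    for dz in(0,-.017):
        u=cv2.projectPoints(np.array([p+[0,0,dz]]),cv2.Rodrigues(f["R"])[0],f["t"],f["K"],np.array([f["k1"],0,0,0]))[0].ravel()
        cv2.circle(im,(int((u[0]-285)*6+3),int((u[1]-110)*6+3)),4,(0,0,255) if dz==0 else (0,255,255),1)
    out.append(im[:, 60:320])
set_gripper(0); cv2.imwrite("pics/g.png",np.hstack(out)); print(sense()["time"])
```

```text
13.725
```

View pics/g.png

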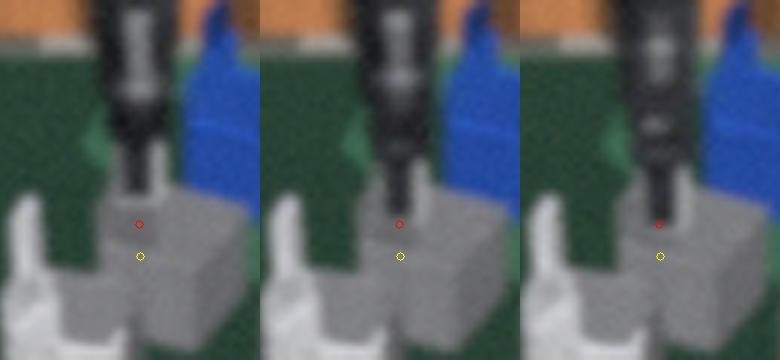

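Run:
```python
from h import *
move_ptp([.30,.25,.12],rot(.3)); z=.12; f0=sense()["wrist_force"][2]
line_to([.30,.25,.03],max_speed=.1)
for z in np.arange(.028,-.03,-.002):
    line_to([.30,.25,z],max_speed=.04); s=sense(); f=s["wrist_force"][2]-f0
    if f>4: print("contact",z,s["position"],f); break
line_to([.30,.25,.25],max_speed=.3); print(z,sense()["time"])
W,im,_=cloud("top",5)
P=flat(W); print(fit(P,sdf_rail,RAIL,selR2,5))
```

```text
contact -0.015999999999999962 [ 0.30013818  0.25008297 -0.01454529] 21.636372386742895
-0.015999999999999962 23.3833
(array([ 4.91953113e-01,  2.35227076e-01,  4.21443639e-02, -1.30930617e-04]), np.float64(0.0010901222027004664), 1901)
```

The bench contact puts the fingertips about 32 mm higher than the nominal tool frame says. I'll correct every height by that amount.

```bash
cat >> h.py <<'E'
DZ=np.array([0,0,-.032])   # measured: real fingertips sit 32 mm higher than the nominal tool frame
def ln(p,R=None,v=.15): line_to(np.asarray(p)+DZ,R,v)
def ptp(p,R): move_ptp(np.asarray(p)+DZ,R)
E
python3 - <<'E'
from h import *
th=.993
p,psi=lever(th,z=.30); ptp(p,rot(psi))
set_gripper(.4); ln(lever(th)[0],rot(psi))
set_gripper(0,25); s=sense(); print(s["width"],s["gripper_force"],s["wrist_force"])
f0=s["wrist_force"]
if s["width"]>.05:
  for a in np.r_[np.arange(th-.15,.1,-.15),.08,.05,.03,.01,-.01,-.03,-.05]:
    p,psi=lever(a); ln(p,rot(psi),.08); s=sense(); f=s["wrist_force"]-f0; print(round(a,3),f.round(1),round(s["ft_torque"][2],2))
    if a<.09 and np.linalg.norm(f)>18: break
set_gripper(.4); p[2]=.30; ln(p)
ptp(glob([-.05,.1,.36],RAIL),rot(0))
W,im,_=cloud("top",3); P=flat(W); print(sense()["time"])
L=loc(P,RAIL); m=(L[:,2]>.203)&(L[:,0]>-.05)&(L[:,0]<.06)&(L[:,1]<-.19)&(L[:,1]>-.33)&(L[:,2]<.215)
q=L[m]-[.075,-.285,0]; print(len(q),np.median(np.arctan2(q[:,1],-q[:,0])))
E
```

```text
0.15653900797273188 27.924994826316833 [-0.27686309  0.33029938  5.10488301]
0.843 [-0.4  0.1  0.6] 0.2
0.693 [-0.1  0.8  1.9] 0.21
0.543 [-0.6  0.8  1.2] 0.27
0.393 [-0.3  0.1  1.9] 0.21
0.243 [-0.3  0.7  1.3] 0.29
0.08 [-0.7  0.2  1.7] 0.32
0.05 [0.6 0.6 0.6] 0.21
0.03 [0.7 0.4 2.5] 0.19
0.01 [0.6 1.8 1.1] 0.13
-0.01 [-0.6  4.   1.6] -0.23
-0.03 [ 0.4 10.   3.2] -0.61
-0.05 [ 0.3 14.9  3.3] -0.92
33.0917
168 -0.011910959530992431
```

```bash
cat >> h.py <<'E'
TAB=np.array([.0275,0,.114])
def locate(P,p0):
    r=[fit(P,sdf_drinker,[p0[0],p0[1],y],selD) for y in(p0[2]-.15,p0[2],p0[2]+.15)]
    return min(r,key=lambda r:r[1])
def pick(p):
    R=rot(p[2]); t=glob(TAB,p[:3]); up=t+[0,0,.246]
    ptp(up,R); set_gripper(.5,80); ln(t+[0,0,.03],R,.3); ln(t,R,.08)
    set_gripper(0,80); s=sense(); print("grip w",round(s["width"],3),s["gripper_force"],s["wrist_force"].round(1))
    ln(t+[0,0,.05],R,.1); ln(up,R,.3)
    return .06<s["width"]<.2
def tcp(hx,hy,hz): # hang point in rail frame -> TCP
    return glob([hx-.0045,hy,hz-.075+.114],RAIL)
def hang(k,dy=0,dz=0):
    R=rot(RAIL[2]); y=YP[k-1]+dy
    ptp(tcp(-.06,y,.32),R); ln(tcp(-.06,y,.172+dz),R,.25); sleep(.3); f0=sense()["wrist_force"]; print("w",round(sense()["width"],3),"load",f0.round(1))
    for x in list(np.arange(-.045,-.004,.005))+[-.003,-.001,.001,.003,.005]:
        ln(tcp(x,y,.1605+dz-x*.27),R,.06); f=sense()["wrist_force"]-f0
        print(round(x,3),f.round(1),end=" ")
        if abs(f[0])>10 or abs(f[2])>10 or abs(f[1])>10: break
    print(); return x,f0
def release(k,x,dy=0):
    R=rot(RAIL[2]); y=YP[k-1]+dy
    ln(tcp(x,y,.156),R,.03); print("low",sense()["wrist_force"].round(1))
    set_gripper(.25); p=tcp(x,y,.156); ln(p+[0,0,.05],R,.1); ln(p+[0,0,.15],R,.3)
E
python3 - <<'E'
from h import *
W,im,_=cloud("top",4); P=flat(W)
for p0 in([.5437,-.2379,-.4549],[.5505,-.3481,-.1986],[.4964,-.4381,-.4477],[.3925,-.212,.31],[.4003,-.3432,-.2026]): 
    r=locate(P,p0); print(r[0].round(4),round(r[1],4))
    if p0[0]==.3925: d=r[0]
print(pick(d))
R=rot(RAIL[2]); ptp(tcp(-.06,.17,.32),R); ln(tcp(-.06,.17,.172),R,.25)
f=grab_frame("side"); cv2.imwrite("pics/s1.png",cv2.resize(f["img"][170:390,230:430],None,fx=2.7,fy=2.7,interpolation=cv2.INTER_CUBIC)); print(sense()["time"])
E
```

```text
[ 0.5437 -0.2379 -0.4536  0.0025] 0.0005
[ 0.5505 -0.3481 -0.1988  0.0025] 0.0003
[ 0.4964 -0.4381 -0.4483  0.0022] 0.0006
[ 0.3926 -0.212   0.3116  0.0028] 0.0006
[ 0.4283 -0.3317 -0.3287  0.0033] 0.0004
grip w 0.088 79.00534987449646 [ 0.8 -1.   1.6]
True
41.6833
```

View pics/s1.png

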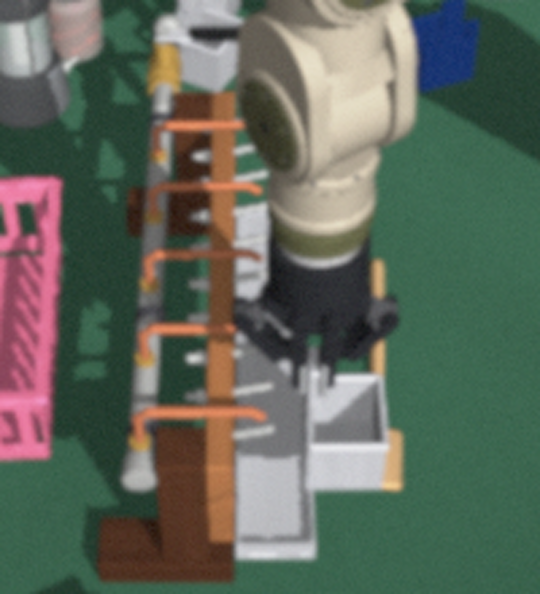

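Run:
```python
from h import *
W,im,_=cloud("side",5); P=flat(W)
p0=glob([-.092,.17,.0],RAIL)
z=.172-.075
sel=lambda L:(abs(L[:,0])<.045)&(abs(L[:,1])<.045)&(L[:,2]>-.005)&(L[:,2]<.085)
p=np.array([p0[0],p0[1],RAIL[2],z])
for _ in range(4):
    Q=P[sel(loc(P,p))]; p=least_squares(lambda p:sdf_drinker(loc(Q,p)),p,loss="soft_l1",f_scale=.002).x
print("expected",p0,z,"fit",p.round(4),np.median(abs(sdf_drinker(loc(Q,p)))),len(Q))
x,f0=hang(5); print(x,sense()["time"])
```

```text
expected [0.39285945 0.40135652 0.        ] 0.09699999999999999 fit [0.395  0.4015 0.0474 0.1028] 0.0006626382291608432 1164
w 0.091 load [ 0.6 -0.5 -3.4]
-0.045 [-0.7  0.7 -0.1] -0.04 [-0.4 -0.1 -0.3] -0.035 [-0.7  0.2  0.2] -0.03 [-1.3  0.5  0.1] -0.025 [-0.9  1.4  0.1] -0.02 [ 0.1  2.6 -0.5] -0.015 [-0.   2.6  0.1] -0.01 [ 0.6  2.9 -0.7] -0.005 [ 0.5  1.4 -0.9] -0.003 [-0.4  2.   0.1] -0.001 [-1.4  1.9 -1.1] 0.001 [-4.   1.3  2.3] 0.003 [-11.1   2.3   6. ] 
0.003 47.0167
```

```bash
cat >> h.py <<'E'
def check(P,k,verbose=True):
    p0=glob([-.032,YP[k-1],0],RAIL); p=np.array([p0[0],p0[1],RAIL[2],.081])
    sel=lambda L:(abs(L[:,0]+.005)<.035)&(abs(L[:,1])<.045)&(L[:,2]>-.005)&(L[:,2]<.066)
    for _ in range(4):
        Q=P[sel(loc(P,p))]; p=least_squares(lambda p:sdf_drinker(loc(Q,p)),p,loss="soft_l1",f_scale=.002).x
    h=glob([.032,0,.075],p); print("hung",k,loc(h[None],RAIL)[0].round(4),"want",[0,YP[k-1],.156],"yaw",round(p[2]-RAIL[2],3),np.median(abs(sdf_drinker(loc(Q,p)))).round(4),len(Q))
E
python3 - <<'E'
from h import *
release(5,.002)
ptp(glob([-.05,-.05,.40],RAIL),rot(0))
W,im,_=cloud("top",4); P=flat(W); check(P,5); check(flat(cloud("side",3)[0]),5)
for p0 in([.5437,-.2379,-.4549],[.5505,-.3481,-.1986],[.4964,-.4381,-.4477],[.4283,-.3317,-.3287]):
    r=locate(P,p0); print(r[0].round(4),round(r[1],4),r[2])
f=grab_frame("side"); cv2.imwrite("pics/s2.png",cv2.resize(f["img"][170:390,230:430],None,fx=2.7,fy=2.7,interpolation=cv2.INTER_CUBIC)); print(sense()["time"])
E
```

```text
low [-7.3  2.2  1.7]
hung 5 [-0.     0.17   0.156] want [0, 0.17, 0.156] yaw 0.0 nan 0
hung 5 [0.0012 0.1705 0.1594] want [0, 0.17, 0.156] yaw 0.025 0.0007 1013
[ 0.5437 -0.2378 -0.4557  0.0025] 0.0006 332
[ 0.5506 -0.3481 -0.2036  0.0027] 0.0003 421
[ 0.4965 -0.4382 -0.45    0.0026] 0.0005 471
[ 0.4284 -0.3318 -0.325   0.0023] 0.0004 344
50.0333
  return _methods._mean(a, axis=axis, dtype=dtype,
  ret = ret.dtype.type(ret / rcount)
```

View pics/s2.png

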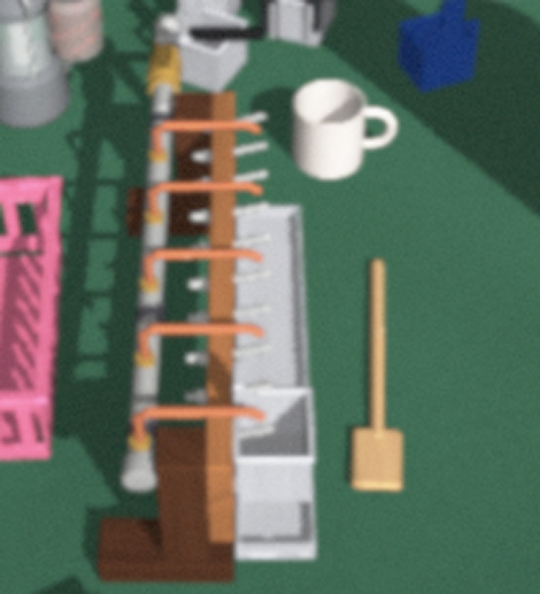

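Run:
```python
from h import *
for k,d0 in((4,[.4284,-.3318,-.325]),(3,[.4965,-.4382,-.45])):
    d,e,n=locate(flat(cloud("top",3)[0]),d0); print(d.round(4),round(e,4))
    if e>.001 or np.hypot(*(d[:2]-d0[:2]))>.07 or not pick(d): print("ABORT pick"); break
    x,_=hang(k)
    if x<-.002: print("ABORT hang",k,x); break
    release(k,min(x,.002))
    ptp(glob([-.05,-.05,.40],RAIL),rot(0)); check(flat(cloud("side",3)[0]),k); print(sense()["time"])
```

```text
[ 0.4285 -0.3318 -0.3281  0.0032] 0.0004
grip w 0.09 78.79682064056396 [ 0.8 -0.1  0.7]
w 0.094 load [-1.5  0.4 -3.4]
-0.045 [ 1.6 -0.9  1. ] -0.04 [ 1.4 -0.2  0. ] -0.035 [ 1.6 -0.2  0.6] -0.03 [ 1.6 -0.2  0.1] -0.025 [1.  0.4 0.2] -0.02 [ 1.4 -0.  -1.5] -0.015 [ 1.3 -0.8 -0.3] -0.01 [ 0.9 -0.7  0.1] -0.005 [ 2.1 -0.2 -0.2] -0.003 [ 1.1 -1.7 -0.3] -0.001 [ 1.8 -0.7  0.1] 0.001 [-0.5 -0.2  1.4] 0.003 [-6.3 -0.1  4.5] 0.005 [-11.8  -1.6   8.2] 
low [-6.9  0.1  2. ]
hung 4 [0.0011 0.0853 0.1602] want [0, 0.085, 0.156] yaw 0.01 0.0008 579
65.225
[ 0.4964 -0.4381 -0.4493  0.0031] 0.0006
grip w 0.091 78.87349963188171 [ 1.  -0.6  1.6]
w 0.09 load [ 0.6 -0.2 -3.1]
-0.045 [-0.9 -0.4 -0.2] -0.04 [-0.5  0.3  0.8] -0.035 [-1.5  0.3  0.7] -0.03 [-0.8  0.6 -0.4] -0.025 [-1.   0.4 -0.4] -0.02 [-1.6  0.7 -0.2] -0.015 [-1.  -0.1  1. ] -0.01 [-0.9  0.9  0.5] -0.005 [-0.1  0.2 -0.1] -0.003 [-0.9 -0.  -0.3] -0.001 [-1.   0.8  0. ] 0.001 [-3.5  0.   0.2] 0.003 [-8.1 -0.1  3.9] 0.005 [-12.6  -0.9   7. ] 
low [-7.4 -1.6  2.6]
hung 3 [-0.0005  0.0004  0.1597] want [0, 0, 0.156] yaw 0.007 0.0008 518
80.6833
```

Run:
```python
from h import *
for k,d0 in((2,[.5505,-.3481,-.2]),(1,[.5437,-.2379,-.455])):
    d,e,n=locate(flat(cloud("top",3)[0]),d0); print(d.round(4),round(e,4))
    if e>.001 or np.hypot(*(d[:2]-d0[:2]))>.07 or not pick(d): print("ABORT pick"); break
    x,_=hang(k)
    if x<-.002: print("ABORT hang",k,x); break
    release(k,min(x,.002))
    ptp(glob([-.2,-.1,.40],RAIL),rot(0)); check(flat(cloud("side",3)[0]),k); print(sense()["time"])
W,im,f=cloud("side",3)
for k in range(1,6): check(flat(W),k)
cv2.imwrite("pics/s3.png",cv2.resize(im[130:390,210:430],None,fx=2.3,fy=2.3,interpolation=cv2.INTER_CUBIC))
```

```text
[ 0.5505 -0.3481 -0.2     0.0031] 0.0004
grip w 0.092 78.83158206939697 [ 1.2 -0.9  1.1]
w 0.091 load [-0.2 -0.4 -3.2]
-0.045 [ 0.3 -0.2  0.6] -0.04 [-0.3  1.3  0.4] -0.035 [0.9 0.8 0.4] -0.03 [-0.6  0.8  0.9] -0.025 [0.2 0.9 0.7] -0.02 [-0.7  0.   0.9] -0.015 [-0.2 -0.   0.3] -0.01 [-0.2  0.1 -0.7] -0.005 [0.7 0.1 0.5] -0.003 [ 0.5 -0.1  0.1] -0.001 [0.6 0.3 0.2] 0.001 [-1.1  0.1  1. ] 0.003 [-7.   0.1  5.8] 0.005 [-11.9  -0.1   8.4] 
low [-6.2  0.9  3.6]
hung 2 [-0.0005 -0.0846  0.1601] want [0, -0.085, 0.156] yaw 0.01 0.0007 438
95.6917
[ 0.5436 -0.2378 -0.4543  0.0029] 0.0005
grip w 0.094 78.7139904499054 [ 1.3 -0.6  1.7]
w 0.092 load [ 0.6  0.2 -2.4]
-0.045 [-0.7 -0.5  0.3] -0.04 [-1.3 -0.5 -0.9] -0.035 [-0.3 -0.2 -0.7] -0.03 [-0.1 -1.2 -1.2] -0.025 [-0.2 -0.3  0.4] -0.02 [-0.9 -0.2  0.9] -0.015 [-0.3 -0.7  0.1] -0.01 [-0.2 -0.2 -0.4] -0.005 [-0.7  0.1 -0.3] -0.003 [-0.4 -0.4 -0.4] -0.001 [-0.3  0.2 -0.5] 0.001 [-2.2 -0.1  1. ] 0.003 [-7.2 -0.4  3.5] 0.005 [-11.7  -1.8   7.3] 
low [-5.9 -0.7  3.4]
hung 1 [-0.0002 -0.1689  0.1609] want [0, -0.17, 0.156] yaw 0.013 0.0007 382
109.8417
hung 1 [-0.0002 -0.1701  0.1604] want [0, -0.17, 0.156] yaw -0.016 0.0007 380
hung 2 [-0.0004 -0.0847  0.1601] want [0, -0.085, 0.156] yaw 0.004 0.0007 432
hung 3 [-0.0004  0.0005  0.1596] want [0, 0, 0.156] yaw 0.01 0.0008 517
hung 4 [0.0013 0.0853 0.1599] want [0, 0.085, 0.156] yaw 0.004 0.0007 583
hung 5 [0.0012 0.1704 0.1598] want [0, 0.17, 0.156] yaw 0.015 0.0008 1025
```

View pics/s3.png

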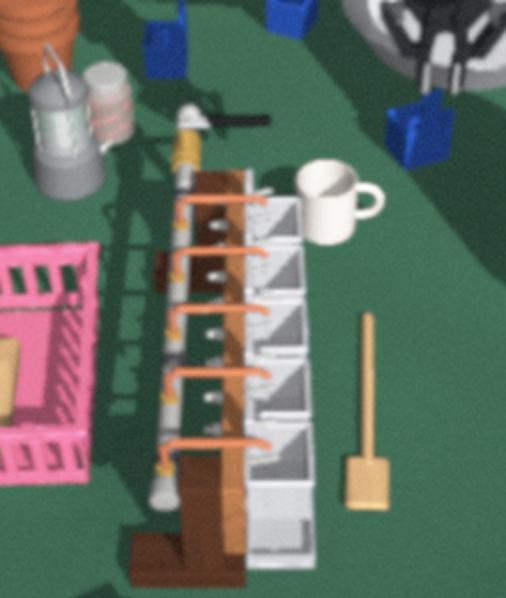

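Run:
```python
from h import *
set_gripper(.3); p,psi=lever(0,z=.32); ptp(p,rot(psi)); ln(lever(0)[0],rot(psi))
set_gripper(0,25); print(sense()["width"])
for a in np.r_[np.arange(.08,.785,.1),.785]: p,psi=lever(a); ln(p,rot(psi),.08)
sleep(.3); set_gripper(.28); p[2]=.32; ln(p)
ptp(glob([-.2,-.1,.40],RAIL),rot(0))
P=flat(cloud("top",4)[0])
L=loc(P,RAIL); m=(L[:,2]>.203)&(L[:,0]>-.05)&(L[:,0]<.055)&(L[:,1]<-.19)&(L[:,1]>-.33)&(L[:,2]<.215)
q=L[m]-[.075,-.285,0]; print(len(q),"lever",np.median(np.arctan2(q[:,1],-q[:,0])))
S=flat(cloud("side",3)[0])
for k in range(1,6): check(S,k)
print(sense()["time"],sense()["position"])
```

```text
0.15842956810012399
164 lever 0.7569872524993766
hung 1 [-0.0002 -0.1691  0.1608] want [0, -0.17, 0.156] yaw 0.009 0.0007 378
hung 2 [-0.0005 -0.0845  0.1604] want [0, -0.085, 0.156] yaw 0.005 0.0007 437
hung 3 [-3.000e-04  1.000e-04  1.597e-01] want [0, 0, 0.156] yaw 0.005 0.0007 518
hung 4 [0.0012 0.0861 0.1599] want [0, 0.085, 0.156] yaw 0.02 0.0007 578
hung 5 [0.0013 0.1707 0.1594] want [0, 0.17, 0.156] yaw 0.017 0.0008 1025
118.3083 [0.29651547 0.12692568 0.36761273]
```

Lever reads about 0.76–0.78 rad, well inside the allowed band, and all five drinkers still hang. I'm handing the job in.

```bash
python3 -c "
from workcell import *
print(close_job())"
```

```text
the job is handed in; nothing more can be done
None
```

The valve was shut to its stop, all five drinkers were hung on the rail (within about 2 mm of home along the plank), and the valve was then opened to about 0.76 rad (43°); I handed the job in at about 118 s, and no verdict was returned.

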